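# Latch, tug-check and turn over the cheese cassette

### The job

Turn the two cheeses over in the bench turner: push the cassette, which stands part-way out, fully home by its pull bar until the spring latch drops, then tug it firmly back by the bar to make sure that the latch holds. Only then crank the turner half a turn, over the top, until it is fully upside down against its stop, and let go; leave everything else where it stands.

Things in the scene. Friction and masses are not known exactly. Their poses are not given: they have to be found in the camera images.
- turner_base (a point): The turner, a stainless bench fixture: middle of its base plate's top (plate 200 x 190 x 10 mm). Two uprights stand on it, each 64 mm wide (x), 12 mm thick and 345 mm tall, outer faces 72 mm either side of the middle (y). Fixed to the table. x points from the open loading side (towards the robot, give or take the yaw) to the rear, z up
- tie_tube (a point): middle of the 30 mm square tube that joins the uprights' tops: 200 mm long in y, so it overhangs each upright's outer face by 28 mm; underside 315 mm above the table, right above the turning axis
- rotor_mid (a point): centre of the swinging frame between the uprights, on its turning axis 165 mm above the table: two channels, open to -x, with a latch bridge on top, 170 x 109 x 76 mm. This point turns with the frame. At angle 0 its x points from the loading side to the rear stop (away from the robot), y is the turning axis (the crank is on the -y side), z is up
- rotor (a joint): turning angle of the frame, rad: 0 upright (stop), 3.14 fully upside down (stop). Grows as the pull-bar side and the crank rise and go over the top, away from the robot. Stays where it is left; friction about 0.35 N m
- crank_grip (a point): middle of the crank's free-spinning black sleeve: 22 mm diameter, 52 mm long, along the turning axis, 113 mm to -y of rotor_mid. At angle 0 it is 50 mm to -x of the axis, level with it; circles over the top to +x at 50 mm radius. The upright's face is 41 mm inward (+y) of it and the tie tube overhangs: room for a tool only if it leans outward, its body to -y
- cassette_mid (a point): centre of the cassette, a steel wire-grid box 170 (x) x 96 (y) x 56 (z) mm shutting in two small cheeses (76 mm wide, 36 mm high); about 0.7 kg in all. Slides loose in the frame's slippery plastic-lined channels along x, 1.5 mm play; axes as rotor_mid. Fully home (rear stop) it coincides with rotor_mid; starts 15 to 45 mm out to -x. Unlatched, it slides out when the frame turns
- pull_bar (a point): middle of the cassette's pull bar: level round bar, 14 mm diameter, 88 mm long (along y), on two legs 38 mm either side of the middle, 46 mm in front of the cassette's front plate (131 mm to -x of cassette_mid), at the cassette's mid-height. A firm hand tug is 10 to 25 N
- latch (a joint): height (m) of the spring latch pin carried by the frame: about 0.007 while it rides on the cassette's top strap (not latched), 0 once dropped into the strap's hole (latched). The 10 mm pin has 1.5 mm play each way in the hole. The spring presses with about 5 N
- latch_knob (a point): top of the latch's black knob (24 mm diameter), 60 mm to -x of rotor_mid; at angle 0 it is 83 mm above rotor_mid when latched, 90 mm when not
- spare_mid (a point): bystander: an empty spare cassette of the same make lying on the table, its centre; leave it
- loose_cheese_mid (a point): bystander: a flat round cheese, 110 mm diameter, 38 mm high, on the table in front of the turner's crank side, its centre
- bowl_mid (a point): bystander: steel bowl, 170 mm across the rim, 75 mm high, half-way up
- wine_mid (a point): bystander: dark green glass bottle, 290 mm tall, 72 mm diameter, half-way up
- jar_mid (a point): bystander: glass jar, 110 mm tall, 80 mm diameter, half-way up
- brush_mid (a point): bystander: a hand brush 200 mm long lying on the table in front of the turner, its middle

How it is judged:
On the way, in this order (a step that is already met when the one before it is completed fails the run):
1. the cassette is fully home in the upright frame and the latch pin has dropped (x of cassette_mid in the frame of rotor_mid above -0.005 m and value of joint latch below 0.0025 m and value of joint rotor below 0.25 rad), for 0.1 s.
2. the cassette is tugged outward by its bar: the latch pin carries more than 5 N of pull and holds, the frame still upright (contact force between latch and cassette above 5 N and contact force between the fingers and cassette above 4 N and x of cassette_mid in the frame of rotor_mid between -0.006 and -0.0008 m and value of joint latch below 0.0025 m and value of joint rotor below 0.25 rad), for 0.15 s.
3. the frame is turned over the top, upside down against its stop (value of joint rotor above 3 rad), for 0.2 s.
At the end, for the whole second after the job is handed in: The turner's frame rests upside down (within 8 degrees of its stop), the cassette in it upside down, latched and within 6 mm of fully home, everything still and let go (value of joint rotor above 3 rad and angle between cassette_mid's own z axis and vertical above 2.97 rad and value of joint latch below 0.0025 m and x of cassette_mid in the frame of rotor_mid above -0.006 m and distance between cassette_mid and rotor_mid below 0.009 m and velocity of joint rotor between -0.05 and 0.05 rad/s); the robot touches nothing.
It fails at once if the frame is turned more than 0.5 rad with the cassette not latched (value of joint rotor above 0.5 rad and value of joint latch above 0.004 m).
It fails at once if a bystander is moved more than 30 mm (distance of any of spare_mid, loose_cheese_mid, bowl_mid, wine_mid, jar_mid, brush_mid, brush_mid from where it was at the start of the episode above 0.03 m).
It also fails if it takes over 54 s, if anything falls off the work surface, if the arm or the gripper's body presses on something with over 40 N, if the wrist force passes 120 N, or if a joint passes its speed limit or range.

### The arm

A 7-joint arm with a two-finger parallel gripper is mounted at the origin on the work surface. World frame = base frame: x ahead of the robot, y to its left, z up, the work surface at z = 0. Lengths are in m, angles in rad, forces in N, time in s.
With the tool pointing down it reaches from about 0.4 to 0.85 m from the base axis. Payload 10.4 kg.
Tool frame: the origin (TCP) lies between the finger pads; the fingertips stand ahead of it and the grasp point (between the pads) lies 3 mm ahead of it (r.tips_ahead is the z of the fingertips in the tool frame, in m); z points along the fingers, y is the line along which they close (so a half turn about z gives the same grasp; the last joint's range is limited). The gripper opens to 87 mm and grips with 3 to 60 N. Pads are 19 mm wide; open, the fingers measure 117 mm over their backs; the gripper's body (75 mm by 190 mm) begins 51 mm behind the grasp point.
Start: joints at [-1.171, 0.332, -0.065, 1.46, 0.022, 1.35, -0.088], TCP at [0.256, 0.57, 0.245] pointing down, gripper open.
Joint ranges: [-2.6, 2.6], [-0.5, 2.12], [-1.47, 1.34], [0.16, 2.42], [-1.27, 4.41], [0.06, 2.06], [-2.6, 2.6]. Speed limits (rad/s): [2.22, 2.22, 2.79, 2.79, 3.14, 3.14, 3.14].

### API

Orientations are given as a unit quaternion [x, y, z, w].
In Python, from bench import telemetry, camera, get_calibration, r gives the robot as it stands.
- The arm moves only by the tool drive_tool, never from a script. Its argument "series" is one flat list of numbers, 7 for each row, row after row: the turn, a rotation vector about the tool's x, y, z in units of 5 degrees (1.0 is 5 degrees), then the shift along the tool's x, y, z in units of 40 mm (1.0 is 40 mm), then the opening, from -1 (shut) to 1 (fully open). A call has 1 to 10 rows; each row is the pose to reach, as a shift and turn from the pose commanded when the call began, along the tool's axes at that moment; what a row does not reach only later rows make up. A row lasts 1/12 s, in which the tool goes at most 41.7 mm and 7.16 degrees, less where a joint would pass 70% of its speed; a pose out of reach is approached as far as the arm can. A call with a gripper value outside its range is refused whole. The fingers move at their own pace and stop on an object; "grip_force" is the grip in N (left out, the last holds). Time passes only in rows, so rows that repeat a pose let the fingers close. It gives the time, the measured TCP pose, the force, the opening and the grip force at its end, in the units of the state.
- telemetry.read_state(): the state, without advancing time (a new reading comes with each control period).
- camera(name): name is "scene" or "top"; returns the picture (384x512x3 uint8, red, green, blue); there is no depth.
- get_calibration(name): a dict with "fovy" (degrees; the focal length in pixels is half the picture's height over the tangent of half this angle, whatever the lens; pixels are square), "cx", "cy" (the principal point, pixels), "xyz" and "rotation" of the camera in the world. Camera axes: x right, y up, looking along -z (the intrinsics and any distortion apply to the point x, -y, -z); pixel columns grow to the right and rows downward; lengths in m; the calibration is good to about 2 mm. A picture is of the moment at which its call begins. get_calibration takes no time and is no camera call.
- r.close_job(): hands the job in; it is judged then, once.
The state is a dict: "time": time; "joint_positions": joint angles; "joint_vel": joint speeds; "joint_torque": joint torques, N m; "ee_pos": TCP position; "eef_rot": TCP orientation; "ft_force": force on the tool from outside, world axes, zero at the start; "torque": the same for the moment, N m; "width": finger opening in m; "grip_force": force on a finger pad.
Only numpy, scipy, OpenCV 4.12 (cv2) and the standard library are available. Lean on these libraries where they do the work, as an engineer would, in place of code of your own. Each camera call takes 0.05 s, during which the arm holds its last target. There are 200 camera calls.

## Working session

There is one attempt and no reset: what is moved stays moved. The work goes in short steps, Python scripts to look and compute and a tool call to move; the robot and the scene stay as the last step left them, time stands still between calls to the robot, and variables do not carry over. Pictures are saved under pics/ and viewed, at most 10 in all, crops included, and the job is handed in when it is done.

Besides the shell and the picture viewer there is one more tool, called after "Request:" as name(argument=value, ...) on one line, values as JSON. drive_tool: Moves the arm, as the interface text tells. Its arguments: {"type":"object","properties":{"series":{"type":"array"},"grip_force":{"type":"number"}},"required":["series"]}

```bash
ls; mkdir -p pics; python3 - <<'E'
from bench import telemetry,camera,get_calibration,r
import cv2
for n in("scene","top"):
    im=camera(n);cv2.imwrite(f"pics/{n}0.png",im[:,:,::-1]);print(n,get_calibration(n))
s=telemetry.read_state();print(s,r.tips_ahead)
E
```

```text
pics
scene {'fovy': 48.2789015196903, 'cx': 254.22321732969593, 'cy': 191.5347569136927, 'xyz': array([1.00406541, 0.66371633, 1.06287134]), 'rotation': array([0.11630841, 0.33257123, 0.89064082, 0.28745028])}
top {'fovy': 50.28612784239179, 'cx': 263.86223222001803, 'cy': 194.9479917258242, 'xyz': array([0.39685052, 0.04288342, 1.35847449]), 'rotation': array([-0.053266  ,  0.04844823,  0.71302428, -0.69743234])}
{'time': 0.1, 'joint_positions': array([-1.17057554,  0.33281241, -0.06468521,  1.46083176,  0.02160154,
        1.34987011, -0.08852047]), 'joint_vel': array([-0.00079776, -0.00280097, -0.00031001, -0.00226754, -0.00045981,
       -0.00130359, -0.00030659]), 'joint_torque': array([ 3.90008290e-04, -6.24543428e+01,  2.38601980e-02, -3.90719926e+01,
       -6.15528412e-02,  3.64795548e-02,  5.31575756e-05]), 'ee_pos': array([0.25634587, 0.56968334, 0.24384331]), 'eef_rot': array([ 2.09846606e-01,  9.77734129e-01, -6.05039464e-04, -9.94385358e-05]), 'ft_force': array([-0.51100004,  0.27309547, -0.39225985]), 'torque': array([-0.01021503,  0.02723624, -0.01200872]), 'grip_force': 0.0, 'width': 0.0867621465542065} 0.022
```

View pics/scene0.png

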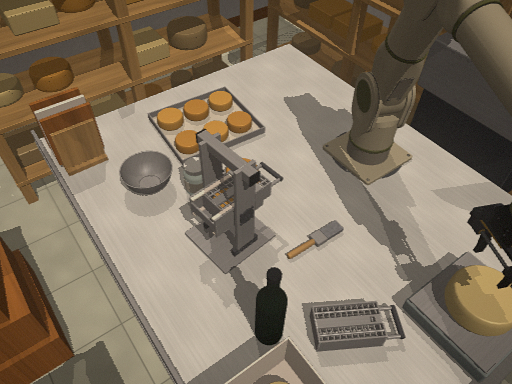

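View pics/top0.png

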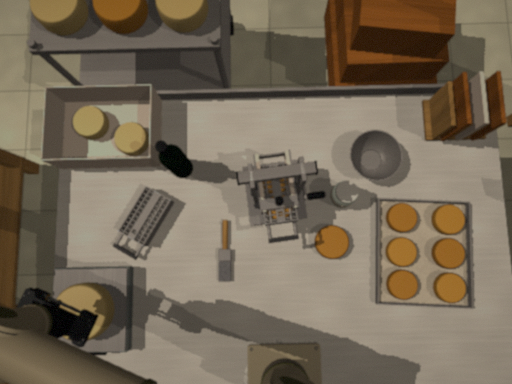

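The scene view shows the turner at about (232,200) with its base plate around (230,238). In the top view the tie tube is at about (277,172), the pull bar at about (283,237) and the black crank sleeve at about (317,195). The jar is at (343,195) and the loose cheese at (332,242). I'll zoom in next.

```bash
python3 - <<'E'
import cv2
a=cv2.imread("pics/top0.png")[140:265,225:365];cv2.imwrite("pics/topc.png",cv2.resize(a,None,fx=5,fy=4.8*5/4.8*0.96,interpolation=cv2.INTER_CUBIC))
a=cv2.imread("pics/scene0.png")[120:280,150:310];cv2.imwrite("pics/scenec.png",cv2.resize(a,(600,600),interpolation=cv2.INTER_CUBIC))
E
```

```text
(no output)
```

View pics/topc.png

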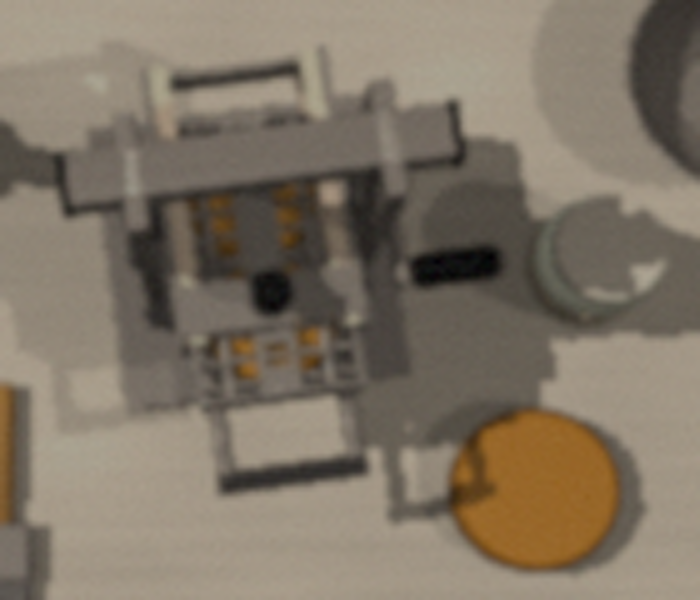

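View pics/scenec.png

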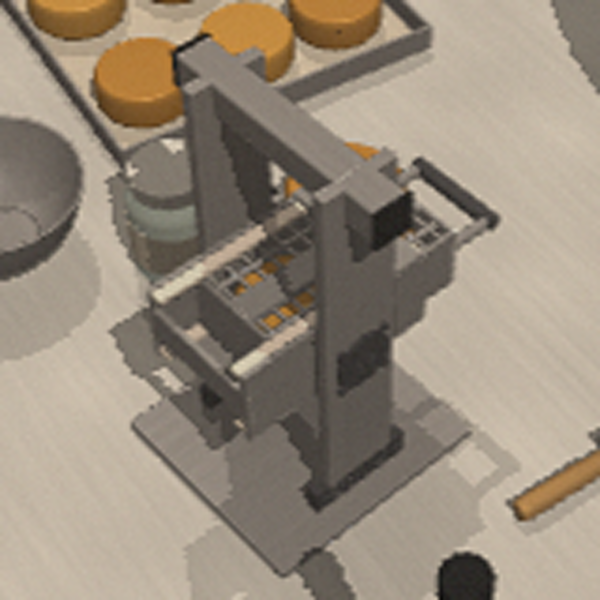

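```bash
cat > h.py <<'E'
import numpy as np,cv2
from scipy.spatial.transform import Rotation as R
from bench import get_calibration
def ray(n,u,v):
    c=get_calibration(n);f=192/np.tan(np.radians(c["fovy"]/2))
    q=np.array(c["rotation"]);d=R.from_quat(q).apply([(u-c["cx"])/f,-(v-c["cy"])/f,-1]);return np.array(c["xyz"]),d
def pl(n,u,v,z):
    o,d=ray(n,u,v);return o+d*(z-o[2])/d[2]
def proj(n,p):
    c=get_calibration(n);f=192/np.tan(np.radians(c["fovy"]/2))
    x=R.from_quat(c["rotation"]).inv().apply(np.array(p)-c["xyz"]);return np.array([c["cx"]+f*x[0]/-x[2],c["cy"]-f*x[1]/-x[2]])
T=lambda x,y,z:pl("top",225+x/5,140+y/4.8,z)
S=lambda x,y,z:pl("scene",150+x/3.75,120+y/3.75,z)
E
python3 - <<'E'
from h import *
np.set_printoptions(precision=4,suppress=True)
print("bar",T(221,482,.165),T(366,466,.165))
print("sleeve",T(414,270,.165),T(498,262,.165))
print("tube",[T(*p,.345) for p in((70,212),(62,155),(463,160),(455,100))])
print("knob",T(271,293,.25))
print("plate S",[S(*p,.01) for p in((135,425),(285,573),(470,433))])
print("bar S",S(418,163,.172),S(492,222,.172))
print("tube S",[S(*p,.345) for p in ((375,208),(412,183),(210,38),(178,45))])
print("cheese",T(535,490,.038),"jar",T(605,260,.11),"bowl",T(760,80,.075), "bowl c",pl("top",376,156,.07))
print("brush",pl("top",225,250,.02),"wine",pl("scene",272,275,.28))
E
```

```text
bar [0.4364 0.0366 0.165 ] [ 0.4441 -0.0478  0.165 ]
sleeve [ 0.5631 -0.0801  0.165 ] [ 0.567  -0.1297  0.165 ]
tube [array([0.5727, 0.1101, 0.345 ]), array([0.6032, 0.1138, 0.345 ]), array([ 0.5958, -0.0884,  0.345 ]), array([ 0.6281, -0.0856,  0.345 ])]
knob [0.5399 0.0072 0.25  ]
plate S [array([ 0.7117, -0.0559,  0.01  ]), array([0.689 , 0.1264, 0.01  ]), array([0.4978, 0.106 , 0.01  ])]
bar S [ 0.45   -0.0353  0.172 ] [0.4419 0.0476 0.172 ]
tube S [array([0.6026, 0.1164, 0.345 ]), array([0.5712, 0.1124, 0.345 ]), array([ 0.6013, -0.0768,  0.345 ]), array([ 0.6227, -0.083 ,  0.345 ])]
cheese [ 0.4309 -0.1651  0.038 ] jar [ 0.5746 -0.2035  0.11  ] bowl [ 0.6988 -0.3157  0.075 ] bowl c [ 0.7022 -0.314   0.07  ]
brush [0.4134 0.1799 0.02  ] wine [0.695  0.3241 0.28  ]
```

```bash
cat >> h.py <<'E'
np.set_printoptions(precision=3,suppress=True)
yaw=.11;ex=np.array([np.cos(yaw),np.sin(yaw),0]);ey=np.array([-np.sin(yaw),np.cos(yaw),0]);ez=np.array([0,0,1.]);C=np.array([.600,.0135,.165])
def Rbar(t):  # tool x along ey, z forward-down, tilt t deg from vertical
    t=np.radians(t);z=ex*np.sin(t)-ez*np.cos(t);return R.from_matrix(np.c_[ey,np.cross(z,ey),z])
def Rcrank(t,s=1): # z down and toward +ey ; closing (y) along s*ex
    t=np.radians(t);z=ey*np.sin(t)-ez*np.cos(t);y=s*ex;return R.from_matrix(np.c_[np.cross(y,z),y,z])
W=lambda a,b,c:C+a*ex+b*ey+c*ez
def row(p,Rt,p0=None,R0=None):
    from bench import telemetry
    s=telemetry.read_state()
    R0=R0 or R.from_quat(s["eef_rot"]);p0=s["ee_pos"] if p0 is None else p0
    d=R0.inv()
    return np.r_[np.degrees((d*Rt).as_rotvec())/5,d.apply(np.array(p)-p0)/.04].round(3)
def st():
    from bench import telemetry
    s=telemetry.read_state();p=s["ee_pos"];g=p+.003*R.from_quat(s["eef_rot"]).apply([0,0,1])-C
    print("t",round(s["time"],2),"q",s["joint_positions"],"p",p,"rot",s["eef_rot"],"grasp in turner",np.array([g@ex,g@ey,g[2]]),"F",s["ft_force"],"turnerF",np.array([s["ft_force"]@ex,s["ft_force"]@ey,s["ft_force"][2]]),s["width"],s["grip_force"])
    open("log.txt","a").write(" ".join(map(str,[*s["joint_positions"],*p,*s["eef_rot"]]))+"\n")
E
python3 - <<'E'
from h import *
st()
print(row([.38,.42,.42],Rbar(0)));print(row([.44,0,.42],Rbar(0)))
E
```

```text
t 0.1 q [-1.171  0.333 -0.065  1.461  0.022  1.35  -0.089] p [0.256 0.57  0.244] rot [ 0.21   0.978 -0.001 -0.   ] grasp in turner [-0.281  0.591  0.076] F [-0.511  0.273 -0.392] turnerF [-0.478  0.328 -0.392] 0.0867621465542065 0.0
[-0.012  0.008 11.894 -4.355 -2.149 -4.401]
[ -0.012   0.008  11.894 -10.031 -11.109  -4.39 ]
```

Request:
drive_tool(series=[0,0,3,-2,-1,-3,1,0,0,6,-4.35,-2.15,-4.4,1,0,0,8,-4.35,-2.15,-4.4,1,0,0,10,-4.35,-2.15,-4.4,1,0,0,11.9,-4.35,-2.15,-4.4,1,0,0,11.9,-10,-11.1,-4.4,1,0,0,11.9,-10,-11.1,-4.4,1,0,0,11.9,-10,-11.1,-4.4,1,0,0,11.9,-10,-11.1,-4.4,1,0,0,11.9,-10,-11.1,-4.4,1])

```text
time: 0.93
ee_pos: [0.392, 0.2461, 0.4011]
eef_rot: [0.668, 0.744, -0.0, -0.0]
ft_force: [0.6, 0.6, 0.4]
width: 0.0871
grip_force: 0.0
```

```bash
python3 - <<'E'
from h import *
st()
print(row([.42,0,.40],Rbar(20)))
E
```

```text
t 0.93 q [-0.911 -0.079  0.235  1.595  0.018  1.624 -0.57 ] p [0.392 0.246 0.401] rot [ 0.668  0.744 -0.    -0.   ] grasp in turner [-0.181  0.254  0.233] F [0.575 0.57  0.354] turnerF [0.635 0.503 0.354] 0.087083242530314 0.0
[-4.004  0.005 -0.041 -6.193  0.044  0.027]
```

Request:
drive_tool(series=[0,0,0,-6.2,0,0,1,0,0,0,-6.2,0,0,1,-1,0,0,-6.2,0,0,1,-2,0,0,-6.2,0,0,1,-3,0,0,-6.2,0,0,1,-4,0,0,-6.2,0,0,1,-4,0,0,-6.2,0,0,1,-4,0,0,-6.2,0,0,1])

```text
time: 1.6
ee_pos: [0.4187, -0.0008, 0.4006]
eef_rot: [0.659, 0.732, 0.129, 0.116]
ft_force: [0.3, 0.8, 0.6]
width: 0.0874
grip_force: 0.0
```

```bash
python3 - <<'E'
from h import *
st()
print(row([.42,0,.35],Rbar(45)))
E
```

```text
t 1.6 q [-0.597 -0.496  0.305  1.921  0.215  1.354 -0.207] p [ 0.419 -0.001  0.401] rot [0.659 0.732 0.129 0.116] grasp in turner [-0.181  0.006  0.233] F [0.337 0.843 0.643] turnerF [0.428 0.8   0.643] 0.08743814243779802 0.0
[-5.004  0.026 -0.056  0.015 -0.399  1.2  ]
```

```bash
python3 - <<'E'
from h import *
L=np.loadtxt("log.txt")
# DH-like guess: z-y alternating 7R; fit lengths: base h, L1, L2, D (+ offsets a)
from scipy.optimize import least_squares
def fk(q,x):
    h,L1,L2,D,a1,a2,a3=x
    p=np.zeros(3);A=R.identity();
    def rz(t):return R.from_rotvec([0,0,-t])
    def ry(t):return R.from_rotvec([0,t,0])
    p=p+[0,0,h];A=rz(q[0])*ry(q[1])*rz(q[2]);p=p+A.apply([a1,0,L1]);A=A*ry(q[3]);p=p+A.apply([a2,0,L2]);A=A*rz(q[4])*ry(q[5]);p=p+A.apply([a3,0,D]);return p,A*rz(q[6])
res=least_squares(lambda x:np.concatenate([fk(l[:7],x)[0]-l[7:10] for l in L]),[.3,.35,.35,.2,0,0,0])
print(res.x,res.fun)
for l in L: print((R.from_quat(l[10:]).inv()*fk(l[:7],res.x)[1]).as_matrix().round(2).tolist(), fk(l[:7],res.x)[1].apply([0,0,1]),R.from_quat(l[10:]).apply([0,0,1]))
print(row([.39,-.005,.25],Rbar(40)))
E
```

```text
[-4.919 -3.462  1.094 -3.043 -0.241 -5.697  0.351] [-0.007 -0.002  0.002 -0.002  0.012 -0.     0.001 -0.009 -0.002]
[[0.0, 1.0, 0.0], [-1.0, 0.0, -0.0], [-0.0, -0.0, 1.0]] [-0.    -0.001 -1.   ] [-0.    -0.001 -1.   ]
[[0.0, 1.0, 0.0], [-1.0, 0.0, -0.0], [-0.0, -0.0, 1.0]] [-0.  0. -1.] [-0.  0. -1.]
[[0.0, 1.0, 0.0], [-1.0, 0.0, -0.0], [-0.0, -0.0, 1.0]] [ 0.34   0.036 -0.94 ] [ 0.34   0.036 -0.94 ]
[-4.004  0.024 -0.057 -0.033 -1.966  3.29 ]
```

Request:
drive_tool(series=[-0.5,0,0,0,-0.6,0.8,1,-1,0,0,0,-1,1.6,1,-1.5,0,0,0,-1.5,2.4,1,-2,0,0,0,-2,3.3,1,-2.5,0,0,0,-2,3.3,1,-3,0,0,0,-2,3.3,1,-4,0,0,0,-2,3.3,1,-4,0,0,0,-2,3.3,1])

```text
time: 2.27
ee_pos: [0.4309, 0.0123, 0.2995]
eef_rot: [0.643, 0.722, 0.196, 0.162]
ft_force: [-0.5, -3.7, 1.2]
width: 0.0869
grip_force: 0.0
```

```bash
python3 - <<'E'
from h import *
st()
L=np.loadtxt("log.txt")
from scipy.optimize import least_squares
def fk(q,x):
    h,L1,L2,D=x
    def rz(t):return R.from_rotvec([0,0,-t])
    def ry(t):return R.from_rotvec([0,t,0])
    p=np.array([0,0,h]);A=rz(q[0])*ry(q[1])*rz(q[2]);p=p+A.apply([0,0,L1]);A=A*ry(q[3]);p=p+A.apply([0,0,L2]);A=A*rz(q[4])*ry(q[5]);return p+A.apply([0,0,D])
res=least_squares(lambda x:np.concatenate([fk(l[:7],x)-l[7:10] for l in L]),[.3,.35,.35,.2])
print(res.x,res.fun)
E
```

```text
t 2.27 q [ 0.228 -0.499 -0.24   2.197 -0.228  0.929  0.193] p [0.431 0.012 0.3  ] rot [0.643 0.722 0.196 0.162] grasp in turner [-0.167  0.017  0.132] F [-0.52  -3.739  1.248] turnerF [-0.928 -3.659  1.248] 0.08687233398275118 0.0
[0.251 0.452 0.493 0.326] [-0.041  0.02  -0.    -0.03   0.033  0.001 -0.02   0.04   0.003  0.005
  0.045 -0.004]
```

```bash
cat > fk.py <<'E'
from h import *
from scipy.optimize import least_squares
rz=lambda t:R.from_rotvec([0,0,-t]);ry=lambda t:R.from_rotvec([0,t,0])
def fk(q,x):
    h,L1,L2,D,a,b,c,w,u=x
    A=rz(q[0]);p=A.apply([c,b,h]);A=A*ry(q[1])*rz(q[2]);p=p+A.apply([a,u,L1]);A=A*ry(q[3]);p=p+A.apply([-a,0,L2]);A=A*rz(q[4])*ry(q[5]);p=p+A.apply([w,0,D]);return p,A*rz(q[6])*R.from_euler("z",90,degrees=True)
def fit():
    L=np.loadtxt("log.txt");x0=np.array([.3,.45,.45,.3,0,0,0,0,0])
    return least_squares(lambda x:np.concatenate([np.concatenate([fk(l[:7],x)[0]-l[7:10] for l in L])/.0005,(x-x0)/.1]),x0).x
if __name__=="__main__":
    x=fit();L=np.loadtxt("log.txt");print(x);print(np.array([fk(l[:7],x)[0]-l[7:10] for l in L]))
    l=L[-1];print((fk(l[:7],x)[1].inv()*R.from_quat(l[10:])).magnitude())
E
python3 fk.py
```

```text
[ 0.258  0.449  0.49   0.33   0.    -0.022 -0.     0.    -0.024]
[[-0. -0. -0.]
 [ 0.  0.  0.]
 [ 0.  0. -0.]
 [-0.  0.  0.]]
3.9957426392311826e-16
```

```bash
cat >> fk.py <<'E'
lo=np.array([-2.6,-.5,-1.47,.16,-1.27,.06,-2.6]);hi=np.array([2.6,2.12,1.34,2.42,4.41,2.06,2.6])
def ik(p,Rt,x,q0,n=1):
    best=None
    rng=np.random.default_rng(0)
    for k in range(n):
        s=np.clip(q0 if k==0 else rng.uniform(lo,hi),lo+.02,hi-.02)
        f=lambda q:np.r_[(fk(q,x)[0]-p)/.001,(fk(q,x)[1].inv()*Rt).as_rotvec()/.003,(q-q0)*.02]
        o=least_squares(f,s,bounds=(lo+.01,hi-.01),max_nfev=60)
        if best is None or o.cost<best.cost:best=o
    q=best.x;A=fk(q,x);return q,np.linalg.norm(A[0]-p)*1e3,np.degrees((A[1].inv()*Rt).magnitude())
E
python3 - <<'E'
from fk import *
x=fit();q0=np.loadtxt("log.txt")[-1][:7]
tcp=lambda g,Rt:g-.003*Rt.apply([0,0,1])
for t in(0,15,25,35,45,55,70):
  for a in(-.131,-.163,):
    Rt=Rbar(t);q,e,d=ik(tcp(W(a,0,0),Rt),Rt,x,q0,6);print("bar",t,a,q,round(e,1),round(d,1))
for t in(35,45,55,65):
  for s in(1,-1):
   for a in(-.05,.05):
    Rt=Rcrank(t,s);q,e,d=ik(tcp(W(a,-.118,0),Rt),Rt,x,q0,6);print("crank",t,s,a,q,round(e,1),round(d,1))
E
```

```text
bar 0 -0.131 [ 0.141  0.066 -0.244  1.944  0.018  1.133  0.   ] 0.0 0.0
bar 0 -0.163 [ 0.171 -0.004 -0.263  2.015 -0.001  1.13   0.018] 0.0 0.0
bar 15 -0.131 [ 0.219 -0.117 -0.291  2.144 -0.057  0.849  0.068] 0.0 0.0
bar 15 -0.163 [ 0.24  -0.196 -0.296  2.209 -0.093  0.861  0.103] 0.0 0.0
bar 25 -0.131 [ 0.243 -0.228 -0.295  2.279 -0.145  0.649  0.147] 0.0 0.0
bar 25 -0.163 [ 0.237 -0.315 -0.275  2.342 -0.18   0.674  0.183] 0.0 0.0
bar 35 -0.131 [ 0.338 -0.324 -0.363  2.41  -0.357  0.445  0.343] 0.0 0.0
bar 35 -0.163 [ 0.951 -0.49  -0.809  2.41  -0.849  0.641  0.799] 9.0 1.5
bar 45 -0.131 [ 1.174 -0.49  -0.994  2.41  -1.23   0.579  1.142] 23.6 3.9
bar 45 -0.163 [ 1.063 -0.49  -0.861  2.41  -1.074  0.626  1.032] 37.8 6.3
bar 55 -0.131 [ 1.    -0.39  -0.866  2.41  -1.26   0.447  1.207] 50.7 9.3
bar 55 -0.163 [ 1.134 -0.49  -0.883  2.41  -1.26   0.633  1.224] 64.2 11.4
bar 70 -0.131 [ 1.921 -0.49  -1.453  2.41   4.326  0.979  1.984] 93.9 14.0
bar 70 -0.163 [ 2.05  -0.49  -1.46   2.41   4.4    1.118  2.016] 111.2 15.6
crank 35 1 -0.05 [ 0.401  0.498  0.003  1.527 -0.528  1.465  0.665] 0.
[... 445 characters left out ...]
 -2.367] 0.0 0.0
crank 45 -1 0.05 [ 0.32   0.761  0.117  1.201 -0.737  1.645 -2.487] 0.0 0.0
crank 55 1 -0.05 [ 0.592  0.685 -0.127  1.422 -0.679  1.654  0.745] 0.0 0.0
crank 55 1 0.05 [ 0.462  0.847 -0.054  1.141 -0.757  1.71   0.64 ] 0.0 0.0
crank 55 -1 -0.05 [ 0.354  0.689  0.22   1.439 -0.838  1.74  -2.285] 0.0 0.0
crank 55 -1 0.05 [ 0.398  0.847  0.059  1.146 -0.825  1.738 -2.467] 0.0 0.0
crank 65 1 -0.05 [ 0.629  0.782 -0.136  1.377 -0.767  1.755  0.778] 0.0 0.0
crank 65 1 0.05 [ 0.577  0.948 -0.213  1.085 -0.771  1.768  0.614] 0.0 0.0
crank 65 -1 -0.05 [ 0.429  0.782  0.163  1.392 -0.912  1.842 -2.265] 0.0 0.0
crank 65 -1 0.05 [ 0.422  0.938  0.075  1.099 -0.953  1.847 -2.44 ] 0.0 0.0
```

```bash
cat >> h.py <<'E'
RH=lambda t:Rbar(t)*R.from_euler("z",-90,degrees=True)
tcp=lambda g,Rt:g-.003*Rt.apply([0,0,1])
E
python3 - <<'E'
from fk import *
x=fit();q0=np.loadtxt("log.txt")[-1][:7]
for t,a,z in((0,-.2,.1),(0,-.2,.0),(0,-.148,0),(12,-.12,.05),(12,-.114,0),(12,-.13,0)):
    Rt=RH(t);q,e,d=ik(tcp(W(a,0,z),Rt),Rt,x,q0,3);print(t,a,z,q,round(e,1),round(d,1))
print(row(tcp(W(-.195,-.002,.1),RH(0)),RH(0)))
E
```

```text
0 -0.2 0.1 [-0.265 -0.194  0.15   1.968  0.029  1.366  1.558] 0.0 0.0
0 -0.2 0.0 [-0.211 -0.109  0.112  2.113  0.013  1.137  1.575] 0.0 0.0
0 -0.148 0 [-1.045 -0.042  0.952  2.033  0.038  1.133  1.572] 0.0 0.0
12 -0.12 0.05 [-0.164 -0.122  0.065  2.031  0.006  1.023  1.58 ] 0.0 0.0
12 -0.114 0 [-0.13  -0.057  0.035  2.083 -0.002  0.906  1.587] 0.0 0.0
12 -0.13 0 [-0.171 -0.097  0.074  2.119  0.005  0.91   1.582] 0.0 0.0
[  4.784   4.423 -17.505  -0.491  -0.97    0.348]
```

Request:
drive_tool(series=[1.2,1.1,-4.4,-0.5,-1,0,0,2.4,2.2,-8.8,-0.5,-1,0.3,-1,4.8,4.4,-17.5,-0.5,-1,0.35,-1,4.8,4.4,-17.5,-0.5,-1,0.35,-1,4.8,4.4,-17.5,-0.5,-1,0.35,-1,4.8,4.4,-17.5,-0.5,-1,0.35,-1,4.8,4.4,-17.5,-0.5,-1,0.35,-1,4.8,4.4,-17.5,-0.5,-1,0.35,-1,4.8,4.4,-17.5,-0.5,-1,0.35,-1,4.8,4.4,-17.5,-0.5,-1,0.35,-1])

```text
time: 3.1
ee_pos: [0.4059, -0.0016, 0.2693]
eef_rot: [0.125, 0.989, 0.058, 0.044]
ft_force: [-0.0, -1.4, 0.4]
width: 0.028
grip_force: 0.0
```

```bash
python3 - <<'E'
from h import *
st();print(row(tcp(W(-.195,-.002,.1),RH(0)),RH(0)),row(tcp(W(-.195,-.002,.005),RH(0)),RH(0)))
E
```

```text
t 3.1 q [-0.005 -0.243 -0.018  2.015 -0.111  1.267  1.324] p [ 0.406 -0.002  0.269] rot [0.125 0.989 0.058 0.044] grasp in turner [-0.194  0.007  0.101] F [-0.042 -1.448  0.444] turnerF [-0.201 -1.435  0.444] 0.027954791942573217 0.0
[ 1.279  1.082 -4.141 -0.062 -0.201  0.013] [ 1.279  1.082 -4.141  0.109 -0.5    2.363]
```

Request:
drive_tool(series=[1.28,1.08,-4.14,-0.06,-0.2,0,-1,1.28,1.08,-4.14,-0.06,-0.2,0,-1,1.28,1.08,-4.14,-0.06,-0.2,0,-1,1.28,1.08,-4.14,-0.06,-0.2,0,-1,1.28,1.08,-4.14,0.1,-0.5,2.36,-1,1.28,1.08,-4.14,0.1,-0.5,2.36,-1,1.28,1.08,-4.14,0.1,-0.5,2.36,-1,1.28,1.08,-4.14,0.1,-0.5,2.36,-1,1.28,1.08,-4.14,0.1,-0.5,2.36,-1])

```text
time: 3.85
ee_pos: [0.4067, -0.0106, 0.1733]
eef_rot: [-0.05, 0.999, 0.001, 0.001]
ft_force: [1.0, -0.1, 0.0]
width: 0.0003
grip_force: 0.0
```

```bash
python3 - <<'E'
from h import *
st();print(row(tcp(W(-.175,-.002,.005),RH(0)),RH(0)),row(tcp(W(-.148,-.002,.005),RH(0)),RH(0)))
E
```

```text
t 3.85 q [-0.055 -0.094 -0.029  2.089 -0.005  1.145  1.59 ] p [ 0.407 -0.011  0.173] rot [-0.05   0.999  0.001  0.001] grasp in turner [-0.195 -0.003  0.005] F [ 0.993 -0.128  0.024] turnerF [ 0.973 -0.236  0.024] 0.0003426382751978832 0.0
[ 0.019  0.023 -0.107 -0.495  0.023  0.008] [ 0.019  0.023 -0.107 -1.17   0.03   0.01 ]
```

Request:
drive_tool(series=[0,0,0,-0.15,0,0,-1,0,0,0,-0.3,0,0,-1,0,0,0,-0.4,0,0,-1,0,0,0,-0.5,0,0,-1,0,0,0,-0.6,0,0,-1,0,0,0,-0.7,0,0,-1,0,0,0,-0.8,0,0,-1,0,0,0,-0.9,0,0,-1,0,0,0,-0.95,0,0,-1,0,0,0,-1,0,0,-1])

```text
time: 4.68
ee_pos: [0.4457, -0.0074, 0.1735]
eef_rot: [-0.051, 0.999, 0.001, -0.0]
ft_force: [-11.5, -1.7, 8.9]
width: 0.0005
grip_force: 5.6
```

```bash
python3 - <<'E'
from h import *
from bench import camera
st()
cv2.imwrite("pics/a.png",camera("top")[:,:,::-1])
E
```

```text
t 4.68 q [-0.059 -0.003 -0.026  2.002 -0.001  1.143  1.588] p [ 0.446 -0.007  0.174] rot [-0.051  0.999  0.001 -0.   ] grasp in turner [-0.156 -0.004  0.006] F [-11.543  -1.659   8.868] turnerF [-11.656  -0.382   8.868] 0.0004843955768223788 5.557086020708084
```

Request:
drive_tool(series=[0,0,0,-0.05,0,0,-1,0,0,0,-0.1,0,0,-1,0,0,0,-0.15,0,0,-1,0,0,0,-0.2,0,0,-1,0,0,0,-0.2,0,0,-1])

```text
time: 5.15
ee_pos: [0.4546, -0.0064, 0.1737]
eef_rot: [-0.051, 0.999, 0.001, 0.001]
ft_force: [-2.4, 0.4, 1.6]
width: 0.0007
grip_force: 1.4
```

```bash
python3 - <<'E'
from h import *
from bench import camera
st()
cv2.imwrite("pics/b.png",cv2.resize(camera("top")[140:265,225:365,::-1],(700,600),interpolation=cv2.INTER_CUBIC))
E
```

```text
t 5.15 q [-0.061  0.014 -0.025  1.984 -0.001  1.142  1.587] p [ 0.455 -0.006  0.174] rot [-0.051  0.999  0.001  0.001] grasp in turner [-0.147 -0.004  0.006] F [-2.423  0.383  1.623] turnerF [-2.366  0.647  1.623] 0.0007216105646023903 1.3914937153458595
```

View pics/b.png

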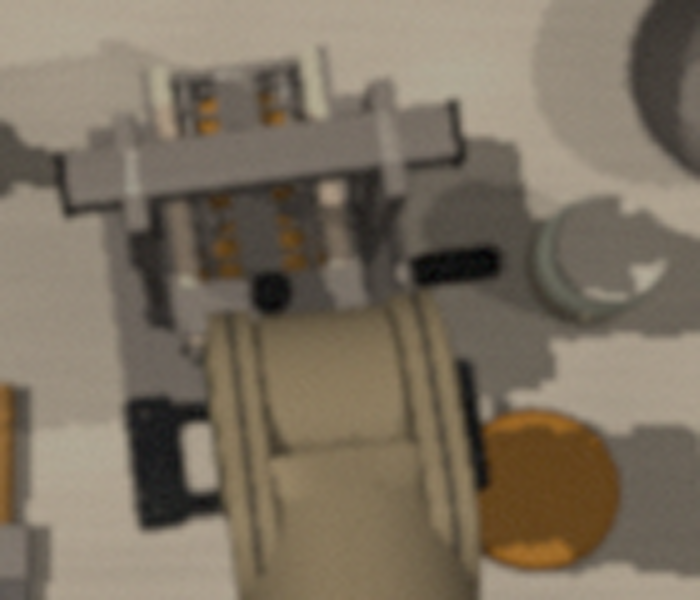

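The cassette's rear edge now sits near the rear stop at about (235,72). The knob at (271,293) hasn't visibly dropped, so I'll keep pushing gently.

Request:
drive_tool(series=[0,0,0,-0.04,0,0,-1,0,0,0,-0.07,0,0,-1,0,0,0,-0.1,0,0,-1,0,0,0,-0.1,0,0,-1])

```text
time: 5.53
ee_pos: [0.456, -0.0062, 0.1732]
eef_rot: [-0.051, 0.999, 0.001, -0.002]
ft_force: [-21.4, -1.5, 16.9]
width: 0.0004
grip_force: 10.5
```

```bash
python3 - <<'E'
from h import *
st()
E
```

```text
t 5.53 q [-0.061  0.022 -0.025  1.977 -0.001  1.147  1.587] p [ 0.456 -0.006  0.173] rot [-0.051  0.999  0.001 -0.002] grasp in turner [-0.145 -0.004  0.005] F [-21.427  -1.458  16.923] turnerF [-21.458   0.903  16.923] 0.00040439281046501124 10.515977516770363
```

Request:
drive_tool(series=[0,0,0,0.2,0,0,-1,0,0,0,0.5,0,0,-1,0,0,0,0.5,0,-0.8,-1,0,0,0,0.5,0,-1.5,-1,0,0,0,0.5,0,-2,-1,0,0,0,0.5,0,-2,-1])

```text
time: 6.03
ee_pos: [0.4407, -0.0078, 0.2577]
eef_rot: [-0.051, 0.999, 0.001, 0.005]
ft_force: [0.7, 0.6, 0.2]
width: 0.0007
grip_force: 0.0
```

```bash
python3 - <<'E'
from h import *
st();print(row(tcp(W(-.107,-.002,.06),RH(18)),RH(18)),row(tcp(W(-.107,-.002,.004),RH(18)),RH(18)))
E
```

```text
t 6.03 q [-0.058 -0.089 -0.025  1.902 -0.003  1.318  1.59 ] p [ 0.441 -0.008  0.258] rot [-0.051  0.999  0.001  0.005] grasp in turner [-0.161 -0.004  0.09 ] F [0.715 0.631 0.206] turnerF [0.78  0.549 0.206] 0.0006984681638042017 0.0
[-0.005 -3.48  -0.093 -1.31   0.053  0.76 ] [-0.005 -3.48  -0.093 -1.295  0.051  2.16 ]
```

Request:
drive_tool(series=[0,-1.4,0,0,0,0,-1,0,-2.8,0,-0.5,0,0,-1,0,-3.5,0,-1.1,0.05,0,-1,0,-3.5,0,-1.3,0.05,0.3,-1,0,-3.5,0,-1.31,0.05,0.76,-1,0,-3.5,0,-1.31,0.05,0.76,-1])

```text
time: 6.53
ee_pos: [0.4893, -0.0007, 0.2197]
eef_rot: [-0.05, 0.987, 0.008, 0.151]
ft_force: [-0.3, -2.0, -1.5]
width: 0.0005
grip_force: 0.0
```

```bash
python3 - <<'E'
from h import *
from bench import camera
st();print(row(tcp(W(-.107,-.002,.004),RH(18)),RH(18)))
cv2.imwrite("pics/c.png",cv2.resize(camera("scene")[90:250,170:330,::-1],(600,600),interpolation=cv2.INTER_CUBIC))
E
```

```text
t 6.53 q [-0.057 -0.16  -0.029  2.078 -0.013  0.92   1.593] p [ 0.489 -0.001  0.22 ] rot [-0.05   0.987  0.008  0.151] grasp in turner [-0.111 -0.002  0.052] F [-0.345 -2.032 -1.542] turnerF [-0.566 -1.982 -1.542] 0.0005148130880385174 0.0
[-0.014 -0.115 -0.09   0.27  -0.003  1.169]
```

View pics/c.png

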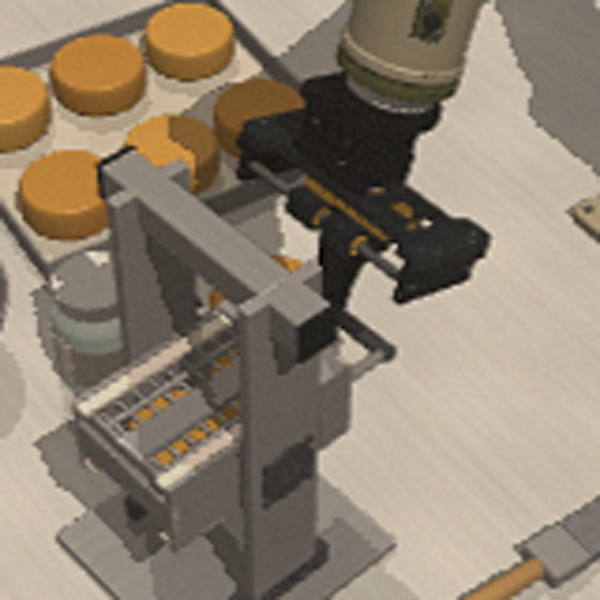

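The cassette sits against the rear stop and the closed fingers hang just behind the bar, whose end is at crop pixel (390,350). Next I lower them into the gap.

Request:
drive_tool(series=[0,0,0,0.05,0,0.25,-1,0,0,0,0.12,0,0.5,-1,0,0,0,0.18,0,0.8,-1,0,0,0,0.25,0,1.15,-1,0,0,0,0.25,0,1.15,-1])

```text
time: 7.0
ee_pos: [0.4936, -0.0003, 0.1732]
eef_rot: [-0.05, 0.987, 0.008, 0.151]
ft_force: [-0.7, -0.4, -0.3]
width: 0.0005
grip_force: 0.0
```

```bash
python3 - <<'E'
from h import *
st();print(row(tcp(W(-.115,-.002,.004),RH(18)),RH(18)))
E
```

```text
t 7.0 q [-0.059 -0.103 -0.028  2.131 -0.012  0.809  1.592] p [ 0.494 -0.     0.173] rot [-0.05   0.987  0.008  0.151] grasp in turner [-0.106 -0.002  0.005] F [-0.671 -0.397 -0.281] turnerF [-0.71  -0.32  -0.281] 0.0005393500380003578 0.0
[-0.015 -0.111 -0.09   0.217 -0.002 -0.032]
```

Request:
drive_tool(series=[0,0,0,0.08,0,-0.03,-1,0,0,0,0.15,0,-0.05,-1,0,0,0,0.2,0,-0.07,-1,0,0,0,0.25,0,-0.08,-1,0,0,0,0.28,0,-0.09,-1])

```text
time: 7.42
ee_pos: [0.4857, -0.001, 0.1786]
eef_rot: [-0.05, 0.986, 0.009, 0.157]
ft_force: [16.4, 1.6, -4.6]
width: 0.0004
grip_force: 7.4
```

```bash
python3 - <<'E'
from h import *
st()
E
```

```text
t 7.42 q [-0.057 -0.135 -0.029  2.15  -0.013  0.81   1.594] p [ 0.486 -0.001  0.179] rot [-0.05   0.986  0.009  0.157] grasp in turner [-0.114 -0.002  0.011] F [16.422  1.618 -4.627] turnerF [16.5   -0.194 -4.627] 0.00035242745344260296 7.351842597126961
```

Request:
drive_tool(series=[0,0,0,0,0,0.03,-1,0,0,0,0.03,0,0.05,-1,0,0,0,0.03,0,0.05,-1,0,0,0,0.03,0,0.05,-1,0,0,0,0.03,0,0.05,-1])

```text
time: 7.83
ee_pos: [0.4859, -0.001, 0.1772]
eef_rot: [-0.05, 0.986, 0.009, 0.158]
ft_force: [10.9, 1.9, 2.3]
width: 0.0001
grip_force: 5.8
```

```bash
python3 - <<'E'
from h import *
st()
E
```

```text
t 7.83 q [-0.057 -0.134 -0.029  2.153 -0.013  0.805  1.594] p [ 0.486 -0.001  0.177] rot [-0.05   0.986  0.009  0.158] grasp in turner [-0.114 -0.002  0.009] F [10.945  1.901  2.304] turnerF [11.087  0.688  2.304] 7.734711005293607e-05 5.831073895096779
```

Request:
drive_tool(series=[0,0,0,0.03,0,-0.02,-1,0,0,0,0.06,0,-0.02,-1,0,0,0,0.06,0,-0.02,-1,0,0,0,0.06,0,-0.02,-1,0,0,0,0.06,0,-0.02,-1])

```text
time: 8.25
ee_pos: [0.4852, -0.0009, 0.1783]
eef_rot: [-0.051, 0.986, 0.009, 0.16]
ft_force: [22.0, 2.5, -3.6]
width: 0.0006
grip_force: 10.1
```

```bash
python3 - <<'E'
from h import *
st()
E
```

```text
t 8.25 q [-0.057 -0.14  -0.03   2.156 -0.014  0.803  1.594] p [ 0.485 -0.001  0.178] rot [-0.051  0.986  0.009  0.16 ] grasp in turner [-0.115 -0.002  0.01 ] F [21.991  2.51  -3.611] turnerF [22.133  0.08  -3.611] 0.0006361877232766228 10.086534172296524
```

Request:
drive_tool(series=[0,0,0,-0.12,0,0.04,-1,0,0,0,-0.24,0,0.08,-1,0,0,0,-0.3,0,0.1,-1,0,0,0,-0.4,0,-0.4,-1,0,0,0,-0.5,0,-1,-1,0,0,0,-0.7,0,-1.8,-1,0,0,0,-0.5,0,-2.7,-1,0,0,0,-0.3,0,-3.6,-1,0,0,0,-0.1,0,-4,-1])

```text
time: 9.0
ee_pos: [0.4352, -0.0066, 0.3318]
eef_rot: [-0.05, 0.987, 0.008, 0.155]
ft_force: [0.8, 0.4, -0.3]
width: 0.0002
grip_force: 0.0
```

```bash
python3 - <<'E'
from fk import *
from bench import camera
st();x=fit();q0=np.loadtxt("log.txt")[-1][:7]
Rt=Rcrank(50)
im=camera("scene");top=camera("top");cv2.imwrite("pics/d.png",np.vstack([cv2.resize(im[90:250,100:330,::-1],(460,320)),cv2.resize(top[140:265,225:385,::-1],(460,280*460//358))[:280]]))
for w in((-.05,-.118,.0),(-.05,-.2,.08),(-.15,-.2,.16)):
    p=tcp(W(*w),Rt);q,e,d=ik(p,Rt,x,q0);print(w,p,q,e,d,row(p,Rt))
print(row(tcp(W(-.15,-.2,.16),Rt),R.from_quat([1,0,0,0])))
E
```

```text
t 9.0 q [-0.048 -0.356 -0.028  1.994 -0.02   1.191  1.601] p [ 0.435 -0.007  0.332] rot [-0.05   0.987  0.008  0.155] grasp in turner [-0.165 -0.002  0.164] F [ 0.831  0.415 -0.348] turnerF [ 0.872  0.321 -0.348] 0.00016454886132038707 0.0
(-0.05, -0.118, 0.0) [ 0.564 -0.112  0.167] [ 0.483  0.633  0.002  1.452 -0.69   1.629  0.764] 3.694822410241084e-05 5.795107816145738e-06 [-5.181 10.58  18.062 -1.519 -2.939  4.791]
(-0.05, -0.2, 0.08) [ 0.573 -0.193  0.247] [ 0.559  0.671  0.027  1.213 -0.674  1.843  0.71 ] 0.00023864531585149657 3.47447712194358e-05 [-5.181 10.58  18.062 -2.151 -4.987  2.892]
(-0.15, -0.2, 0.16) [ 0.473 -0.204  0.327] [ 0.738  0.466 -0.096  1.352 -0.596  1.93   0.712] 0.0003719983896812246 5.527776284401708e-05 [-5.181 10.58  18.062 -0.389 -5.006  0.219]
[ -5.432   0.292 -34.424  -0.389  -5.006   0.219]
```

View pics/d.png

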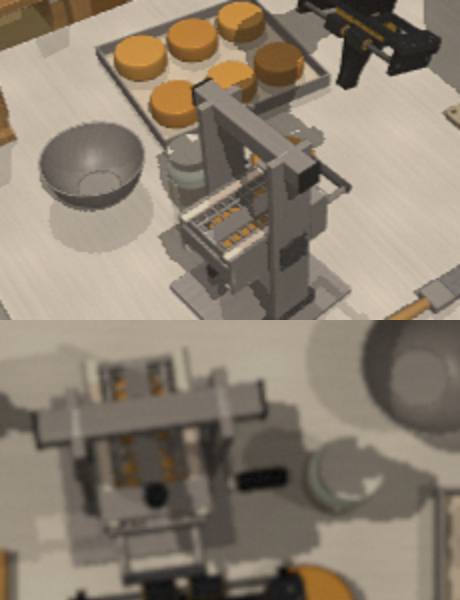

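Request:
drive_tool(series=[-0.3,0.6,1,-0.1,-1,0,0.2,-0.6,1.3,2,-0.2,-2,0,0.2,-1,2,3.4,-0.3,-3,0.1,0.2,-1.4,2.8,4.8,-0.4,-4,0.2,0.2,-1.8,3.6,6.2,-0.4,-5,0.2,0.2,-2.2,4.4,7.6,-0.4,-5,0.2,0.2,-2.6,5.2,9,-0.4,-5,0.2,0.2,-3,6,10.3,-0.4,-5,0.2,0.2,-3.4,6.8,11.6,-0.4,-5,0.2,0.2,-3.7,7.5,12.9,-0.4,-5,0.2,0.2])

```text
time: 9.93
ee_pos: [0.4739, -0.2035, 0.3227]
eef_rot: [0.409, 0.875, 0.203, -0.163]
ft_force: [0.5, 0.5, 0.2]
width: 0.0509
grip_force: 0.0
```

```bash
python3 - <<'E'
from h import *
st();Rt=Rcrank(50);print(row(tcp(W(-.15,-.2,.16),Rt),Rt));print(row(tcp(W(-.05,-.2,.09),Rt),Rt))
E
```

```text
t 9.93 q [ 0.23   0.338  0.413  1.418 -0.471  1.822  1.323] p [ 0.474 -0.203  0.323] rot [ 0.409  0.875  0.203 -0.163] grasp in turner [-0.149 -0.2    0.155] F [0.501 0.546 0.219] turnerF [0.558 0.488 0.219] 0.05091962272231129 0.0
[-1.851  3.685  6.312  0.051 -0.001 -0.097]
[-1.851  3.685  6.312 -2.081  1.714  1.254]
```

Request:
drive_tool(series=[-0.4,0.7,1.2,0,0,-0.2,0.2,-0.8,1.4,2.4,0,0,-0.2,0.2,-1.1,2.1,3.6,0,0,-0.2,0.2,-1.5,2.9,4.9,0,0,-0.2,0.2,-1.85,3.7,6.3,-0.5,0.4,0.2,0.2,-1.85,3.7,6.3,-1,0.8,0.6,0.2,-1.85,3.7,6.3,-1.5,1.2,0.9,0.2,-1.85,3.7,6.3,-2.1,1.7,1.25,0.2,-1.85,3.7,6.3,-2.1,1.7,1.25,0.2])

```text
time: 10.68
ee_pos: [0.5754, -0.1905, 0.2518]
eef_rot: [0.602, 0.677, 0.282, -0.317]
ft_force: [0.1, 0.8, -2.0]
width: 0.0523
grip_force: 0.0
```

```bash
python3 - <<'E'
from h import *
st();Rt=Rcrank(50);a=W(-.05,-.118,0)-Rt.apply([0,0,.06])
print(row(tcp(a,Rt),Rt));print(row(tcp(W(-.05,-.118,0),Rt),Rt))
E
```

```text
t 10.68 q [ 0.313  0.707  0.428  1.217 -0.862  1.946  0.825] p [ 0.575 -0.191  0.252] rot [ 0.602  0.677  0.282 -0.317] grasp in turner [-0.047 -0.198  0.085] F [ 0.102  0.799 -1.954] turnerF [ 0.189  0.783 -1.954] 0.05234081391646187 0.0
[-0.071 -0.037  0.057 -0.348 -0.072  1.391]
[-0.071 -0.037  0.057 -0.353 -0.062  2.891]
```

Request:
drive_tool(series=[0,0,0,-0.2,-0.05,0.5,0.2,0,0,0,-0.35,-0.07,1,0.2,0,0,0,-0.35,-0.07,1.4,0.2,0,0,0,-0.35,-0.07,1.8,0.2,0,0,0,-0.35,-0.07,2.2,0.2,0,0,0,-0.35,-0.07,2.6,0.2,0,0,0,-0.35,-0.07,2.85,0.2,0,0,0,-0.35,-0.07,2.85,0.2])

```text
time: 11.35
ee_pos: [0.5606, -0.1144, 0.1726]
eef_rot: [0.602, 0.678, 0.282, -0.315]
ft_force: [-0.6, 0.9, -0.8]
width: 0.0523
grip_force: 0.0
```

```bash
python3 - <<'E'
from h import *
from bench import camera
st()
cv2.imwrite("pics/e.png",np.hstack([cv2.resize(camera(n)[a:a+130,b:b+130,::-1],(400,400),interpolation=cv2.INTER_CUBIC) for n,a,b in(("top",140,240),("scene",100,150))]))
E
```

```text
t 11.35 q [ 0.211  0.657  0.402  1.467 -0.859  1.739  0.891] p [ 0.561 -0.114  0.173] rot [ 0.602  0.678  0.282 -0.315] grasp in turner [-0.053 -0.121  0.006] F [-0.578  0.888 -0.796] turnerF [-0.477  0.946 -0.796] 0.05227574631002184 0.0
```

View pics/e.png

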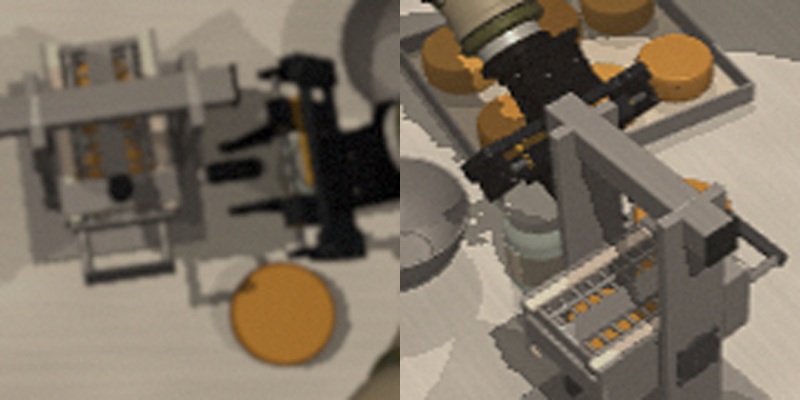

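The fingers straddle the sleeve: they are at (235,140) and (235,208) in the left view, with the sleeve at (235,170). Closing now.

Request:
drive_tool(series=[0,0,0,0,0,0.1,-0.3,0,0,0,0,0,0.1,-1,0,0,0,0,0,0.1,-1,0,0,0,0,0,0.1,-1,0,0,0,0,0,0.1,-1,0,0,0,0,0,0.1,-1], grip_force=20)

```text
time: 11.95
ee_pos: [0.5673, -0.1131, 0.1743]
eef_rot: [0.602, 0.679, 0.287, -0.307]
ft_force: [27.1, 1.4, -3.2]
width: 0.0212
grip_force: 20.0
```

```bash
cat > arc.py <<'E'
from h import *
from bench import telemetry
import sys
st();s=telemetry.read_state();R0=R.from_quat(s["eef_rot"])
print("ex,ez in tool",R0.inv().apply(ex),R0.inv().apply(ez))
a0,a1,n=map(float,sys.argv[1:])
for a in np.linspace(a0,a1,int(n)+1)[1:]:
    d=.05*((np.cos(a0)-np.cos(a))*ex+(np.sin(a)-np.sin(a0))*ez);print(round(a,2),(R0.inv().apply(d)/.04).round(2).tolist())
E
python3 arc.py 0 1.57 10
```

```text
t 11.95 q [ 0.208  0.654  0.401  1.465 -0.868  1.726  0.892] p [ 0.567 -0.113  0.174] rot [ 0.602  0.679  0.287 -0.307] grasp in turner [-0.046 -0.12   0.007] F [27.08   1.373 -3.152] turnerF [27.067 -1.609 -3.152] 0.02122099794619281 20.022185713460203
ex,ez in tool [-0.016  1.     0.013] [ 0.762  0.02  -0.647]
0.16 [0.15, 0.02, -0.13]
0.31 [0.29, 0.07, -0.25]
0.47 [0.43, 0.15, -0.37]
0.63 [0.56, 0.25, -0.47]
0.78 [0.67, 0.38, -0.57]
0.94 [0.76, 0.54, -0.65]
1.1 [0.84, 0.7, -0.71]
1.26 [0.89, 0.89, -0.76]
1.41 [0.92, 1.08, -0.79]
1.57 [0.93, 1.27, -0.79]
```

Request:
drive_tool(series=[0,0,0,0,0.15,0,-1,0,0,0,0.08,0.16,-0.07,-1,0,0,0,0.15,0.17,-0.13,-1,0,0,0,0.22,0.2,-0.19,-1,0,0,0,0.29,0.22,-0.25,-1,0,0,0,0.36,0.26,-0.31,-1,0,0,0,0.43,0.3,-0.37,-1,0,0,0,0.5,0.35,-0.42,-1,0,0,0,0.56,0.4,-0.47,-1,0,0,0,0.67,0.53,-0.57,-1])

```text
time: 12.78
ee_pos: [0.5804, -0.1117, 0.2074]
eef_rot: [0.603, 0.677, 0.281, -0.314]
ft_force: [-7.9, -0.8, -7.9]
width: 0.0213
grip_force: 20.0
```

```bash
python3 arc.py 0.78 1.57 8
```

```text
t 12.78 q [ 0.202  0.651  0.402  1.395 -0.872  1.785  0.824] p [ 0.58  -0.112  0.207] rot [ 0.603  0.677  0.281 -0.314] grasp in turner [-0.033 -0.12   0.04 ] F [-7.898 -0.819 -7.938] turnerF [-7.94   0.053 -7.938] 0.02127957120501051 19.992930679228493
ex,ez in tool [-0.005  1.    -0.002] [ 0.765  0.003 -0.644]
0.88 [0.06, 0.09, -0.05]
0.98 [0.12, 0.19, -0.1]
1.08 [0.17, 0.3, -0.14]
1.18 [0.21, 0.41, -0.18]
1.27 [0.24, 0.52, -0.2]
1.37 [0.26, 0.64, -0.22]
1.47 [0.27, 0.77, -0.24]
1.57 [0.28, 0.89, -0.24]
```

Request:
drive_tool(series=[0,0,0,0.06,0.09,-0.05,-1,0,0,0,0.12,0.19,-0.1,-1,0,0,0,0.17,0.3,-0.14,-1,0,0,0,0.21,0.41,-0.18,-1,0,0,0,0.24,0.52,-0.2,-1,0,0,0,0.26,0.64,-0.22,-1,0,0,0,0.27,0.77,-0.24,-1,0,0,0,0.28,0.89,-0.24,-1,0,0,0,0.28,0.89,-0.24,-1])

```text
time: 13.53
ee_pos: [0.6175, -0.1073, 0.2243]
eef_rot: [0.602, 0.678, 0.283, -0.313]
ft_force: [-1.1, -1.1, -0.6]
width: 0.0216
grip_force: 20.0
```

```bash
python3 arc.py 1.57 2.4 8
```

```text
t 13.53 q [ 0.199  0.696  0.393  1.282 -0.906  1.816  0.759] p [ 0.618 -0.107  0.224] rot [ 0.602  0.678  0.283 -0.313] grasp in turner [ 0.004 -0.12   0.057] F [-1.142 -1.118 -0.608] turnerF [-1.258 -0.985 -0.608] 0.021613407509800286 19.997878202315178
ex,ez in tool [-0.009  1.     0.   ] [ 0.765  0.007 -0.644]
1.67 [-0.01, 0.13, 0.0]
1.78 [-0.02, 0.26, 0.02]
1.88 [-0.05, 0.38, 0.04]
1.98 [-0.09, 0.5, 0.07]
2.09 [-0.13, 0.62, 0.11]
2.19 [-0.19, 0.73, 0.15]
2.3 [-0.25, 0.83, 0.2]
2.4 [-0.32, 0.92, 0.26]
```

Request:
drive_tool(series=[0,0,0,-0.01,0.13,0,-1,0,0,0,-0.02,0.26,0.02,-1,0,0,0,-0.05,0.38,0.04,-1,0,0,0,-0.09,0.5,0.07,-1,0,0,0,-0.13,0.62,0.11,-1,0,0,0,-0.19,0.73,0.15,-1,0,0,0,-0.25,0.83,0.2,-1,0,0,0,-0.32,0.92,0.26,-1,0,0,0,-0.32,0.92,0.26,-1])

```text
time: 14.28
ee_pos: [0.6544, -0.103, 0.2077]
eef_rot: [0.602, 0.678, 0.283, -0.313]
ft_force: [1.2, 0.7, -0.2]
width: 0.0212
grip_force: 20.0
```

```bash
python3 arc.py 2.4 3.14 8
```

```text
t 14.28 q [ 0.2    0.777  0.379  1.184 -0.938  1.812  0.727] p [ 0.654 -0.103  0.208] rot [ 0.602  0.678  0.283 -0.313] grasp in turner [ 0.041 -0.119  0.041] F [ 1.156  0.657 -0.18 ] turnerF [ 1.221  0.526 -0.18 ] 0.021213156491502207 19.996704054029806
ex,ez in tool [-0.01   1.     0.001] [ 0.765  0.008 -0.644]
2.49 [-0.07, 0.07, 0.06]
2.58 [-0.14, 0.14, 0.12]
2.68 [-0.22, 0.19, 0.18]
2.77 [-0.3, 0.24, 0.25]
2.86 [-0.39, 0.28, 0.32]
2.96 [-0.47, 0.3, 0.39]
3.05 [-0.56, 0.32, 0.47]
3.14 [-0.65, 0.32, 0.54]
```

Request:
drive_tool(series=[0,0,0,-0.07,0.07,0.06,-1,0,0,0,-0.14,0.14,0.12,-1,0,0,0,-0.22,0.19,0.18,-1,0,0,0,-0.3,0.24,0.25,-1,0,0,0,-0.39,0.28,0.32,-1,0,0,0,-0.47,0.3,0.39,-1,0,0,0,-0.56,0.32,0.47,-1,0,0,0,-0.65,0.32,0.54,-1,0,0,0,-0.72,0.32,0.6,-1,0,0,0,-0.72,0.32,0.6,-1])

```text
time: 15.12
ee_pos: [0.6672, -0.1015, 0.1729]
eef_rot: [0.601, 0.678, 0.285, -0.313]
ft_force: [-5.0, -1.6, 13.8]
width: 0.0216
grip_force: 20.0
```

```bash
python3 arc.py 3.14 3.2 1
```

```text
t 15.12 q [ 0.201  0.833  0.37   1.167 -0.95   1.78   0.75 ] p [ 0.667 -0.102  0.173] rot [ 0.601  0.678  0.285 -0.313] grasp in turner [ 0.054 -0.119  0.006] F [-4.97  -1.573 13.793] turnerF [-5.113 -1.018 13.793] 0.02161412640345483 20.001002539149226
ex,ez in tool [-0.012  1.     0.002] [ 0.766  0.01  -0.642]
3.2 [-0.06, -0.0, 0.05]
```

Request:
drive_tool(series=[0,0,0,0,0,0,-1,0,0,0,0,-0.05,0,-1,0,0,0,0.02,-0.05,0,-0.3,0,0,0,0.02,-0.05,0,0.2,0,0,0,0.02,-0.05,0,0.2,0,0,0,0.02,-0.05,0,0.2,0,0,0,0.02,-0.05,-0.3,0.2,0,0,0,0.02,-0.05,-0.8,0.2,0,0,0,0.02,-0.05,-1.6,0.2,0,0,0,0.02,-0.05,-2.4,0.2])

```text
time: 15.95
ee_pos: [0.6725, -0.1753, 0.2324]
eef_rot: [0.602, 0.678, 0.282, -0.313]
ft_force: [0.5, -0.6, -0.5]
width: 0.0519
grip_force: 0.0
```

Request:
drive_tool(series=[0,0,0,0,0,-0.8,0.2,0,0,0,0,0,-1.5,0.2,0,0,0,0,0,-1.5,0.2,0,0,0,0,0,-1.5,0.2])

```text
time: 16.28
ee_pos: [0.6775, -0.2228, 0.2706]
eef_rot: [0.603, 0.678, 0.283, -0.312]
ft_force: [0.3, 0.1, -0.6]
width: 0.0519
grip_force: 0.0
```

```bash
python3 - <<'E'
from h import *
from bench import camera
st()
cv2.imwrite("pics/f.png",np.hstack([cv2.resize(camera(n)[a:a+160,b:b+160,::-1],(400,400),interpolation=cv2.INTER_CUBIC) for n,a,b in(("top",120,220),("scene",100,150))]))
E
```

```text
t 16.28 q [ 0.408  0.945  0.339  0.746 -0.958  2.046  0.611] p [ 0.677 -0.223  0.271] rot [ 0.603  0.678  0.283 -0.312] grasp in turner [ 0.051 -0.241  0.104] F [ 0.259  0.132 -0.607] turnerF [ 0.272  0.103 -0.607] 0.05188686038166954 0.0
```

View pics/f.png

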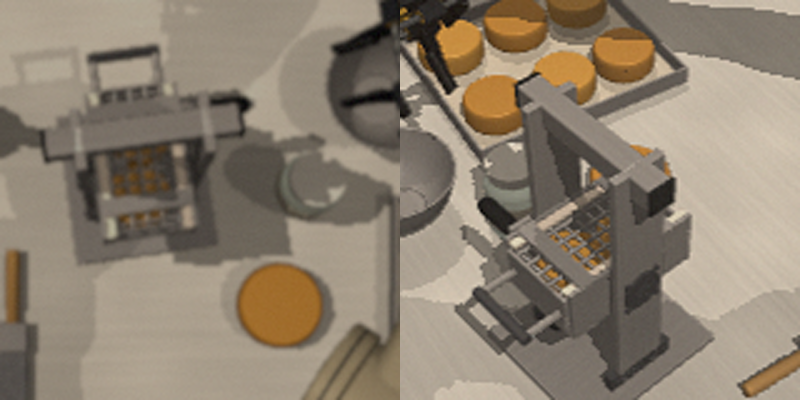

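The frame is upside down. The pull bar is now at the rear, at (125,52) in the left view, the cassette is level in the frame, and the crank sleeve and bystanders are clear of the gripper. I'm handing it in.

```bash
python3 -c "
from bench import r
print(r.close_job())"
```

```text
the job is handed in; nothing more can be done
None
```

I pushed the cassette home, and the latch held a 22 N tug. I then cranked the turner over the top onto its upside-down stop, let go and handed the job in at about 16 s. The hand-in returned no verdict.

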